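# Fit the end gate and comb in a gel casting tray

## Robot

A 6-joint arm with a two-finger parallel gripper is mounted at the origin on the work surface. World frame = base frame: x ahead of the robot, y to its left, z up, the work surface at z = 0. Lengths are in m, angles in rad, forces in N, time in s.
With the tool pointing down it reaches from about 0.325 to 0.775 m from the base axis. Payload 5.5 kg.
Tool frame: the origin (TCP) lies at the very end of the fingers, on their centre line; the grasp point (between the pads) lies 19 mm behind it; z points along the fingers, y is the line along which they close (so a half turn about z gives the same grasp; the last joint's range is limited). The gripper opens to 85 mm and grips with 20 to 120 N. Pads are 22 mm wide; open, the fingers measure 114 mm over their backs; the gripper's body (76 mm by 85 mm) begins 54 mm behind the grasp point. The pads swing forward as they close: fully open they stand 13 mm farther back than shut.
Start: joints at [1.215, 0.091, 1.231, -0, 1.82, -0.057], TCP at [0.177, 0.573, 0.231] pointing down, gripper open.
Joint ranges: [-2.87, 2.87], [-0.86, 2.18], [0.17, 2.46], [-1.51, 4.65], [0.06, 2.69], [-2.65, 2.65]. Speed limits (rad/s): [2.57, 2.57, 3.01, 3.14, 3.14, 3.14].

## Interface

Orientations are given as a rotation vector (axis times angle).
In Python, from workcell import read_state, snapshot, camera_model, finish_job gives the robot as it stands.
- The arm moves only by the tool jog_arm, never from a script. Its argument "increments" is a list of rows, each a list of 7 numbers: the shift along the world's x, y, z in cm, then the turn, a rotation vector about the world's x, y, z in rad, then the closure, from -1 (fully open) to 1 (shut). A call has 1 to 20 rows; each row is the pose to reach, as a shift and turn from the pose commanded when the call began; what a row does not reach only later rows make up. A row lasts 1/8 s, in which the tool goes at most 62.5 mm and 10.7 degrees, less where a joint would pass 70% of its speed; a pose out of reach is approached as far as the arm can. A call with a gripper value outside its range is refused whole. The fingers move at their own pace and stop on an object; "squeeze" is the grip in N (left out, the last holds). Time passes only in rows, so rows that repeat a pose let the fingers close. It gives the time, the measured TCP pose, the force, the opening and the grip force at its end, in the units of the state.
- read_state(): the state, without advancing time (a new reading comes with each control period).
- snapshot(name): name is "scene" or "top" or "wrist"; returns the picture (384x512x3 uint8, red, green, blue); there is no depth.
- camera_model(name): a dict with "intrinsics" (3x3 intrinsics, pixels), "cam_to_world" (4x4, takes a point from camera to world coordinates). Camera axes: x right, y down, z forward; pixel columns grow to the right and rows downward; lengths in m; the calibration is good to about 2 mm. A picture is of the moment at which its call begins: read the wrist's pose just before it. camera_model takes no time and is no camera call; for the wrist camera it gives the pose at the moment of the call.
- finish_job(): hands the job in; it is judged then, once.
The state is a dict: "t": time; "joints": joint angles; "joint_velocities": joint speeds; "joint_torque": joint torques, N m; "tcp_pos": TCP position; "ee_rot": TCP orientation; "ft_force": force on the tool from outside, world axes, zero at the start; "wrist_torque": the same for the moment, N m; "width": opening from 0.0 (shut) to 1.0 (fully open); "gripper_force": force on a finger pad.
Only numpy, scipy, OpenCV 4.12 (cv2) and the standard library are available. Lean on these libraries where they do the work, as an engineer would, in place of code of your own. Each camera call takes 0.05 s, during which the arm holds its last target. There are 200 camera calls.

## Task

Get the gel casting tray ready for pouring. Fold both long flaps of the carton right back past upright, take out the blue end gate and slide it down the grooves at the tray's open end until it stands on the tray floor, and set the white comb fully home in the pair of slots marked red. Let go of everything and do not disturb the other things on the bench.

Things in the scene. Friction and masses are not known exactly. Their poses are not given: they have to be found in the camera images.
- carton: Fixed cardboard carton, 160 (x) by 200 mm (y), board 4 mm, rim 95 mm up. Origin: centre of underside. Long flaps hinge on the +x and -x sides; the short ones hang folded down at the y ends (32 mm out). Grey foam inside, top 50 mm up, has two 9 mm slots along y at x = +34 and -34 mm: one holds the comb, one the gate (either), upright, long sides along y, feet 24 mm up; they lift straight out.
- flap_a (a joint): Angle (rad) of the long flap on the carton's -x side: 0 shut flat, 1.57 upright, 2.6 folded fully back. 79 mm hinge to free edge, 190 mm wide, 4 mm board; stays where it is left (stiff crease, 0.03 N m). Both flaps start ajar at 0.8 to 1.0, leaving a 48 to 73 mm gap between their edges; push each open from inside with closed fingertips moving outward about 30 mm above the rim.
- flap_b (a joint): The same for the long flap on the carton's +x side.
- flap_a_hinge (a point): Middle of flap_a's hinge line, on the carton's rim, 80 mm to -x of the carton's centre, 95 mm above the bench.
- flap_b_hinge (a point): Middle of flap_b's hinge line, on the carton's rim, 80 mm to +x of the carton's centre, 95 mm above the bench.
- comb: White gel comb, an upright blade 6 mm thick (its x), long side along its y. Origin: middle of its lower edge (tooth tips), z up. Toothed blade 130 mm long, 34 mm high; an ear at each end, 10 to 34 mm above the origin, makes 176 mm overall; grip bar on top 10 mm thick, 100 mm long, 34 to 54 mm above the origin. 49 to 98 g.
- comb_ears (a point): Point on the comb midway between its ears, level with their undersides (10 mm above the comb's origin).
- gate: Blue end gate, an upright plate 6 mm thick (its x), 130 mm long (its y), 42 mm high; grip bar on top 10 mm thick, 80 mm long, 42 to 60 mm above the origin. Origin: middle of its lower edge, z up. 42 to 84 g.
- tray: Clear casting tray on a white 200 by 200 mm stand, fixed. Origin under its centre. Length 194 mm along x; floor 30 mm up; side walls at y = +-71 (inner) to +-77 mm, tops 69 mm up. A blue gate, top 90 mm up, is already fitted at x = -85 mm (leave it); the +x end is open. The walls have two pairs of comb slots: x = -38 mm (red marks beside them) and x = +22 mm (unmarked, not used).
- red_slots (a point): Midway between the two red-marked slots, level with the slot bottoms (43 mm above the bench); axes as the tray's. Slots 9.6 mm wide along x, open at the top (69 mm up), flared to 19.6 mm in the top 6 mm. The comb is home when its ears rest on the slot bottoms: comb_ears here, long side along the tray's y (either way round), teeth 3 mm clear of the tray floor.
- gate_groove (a point): On the tray floor (30 mm above the bench) in the middle of the open end, at tray x = +85 mm; axes as the tray's. The upright grooves in the side walls' inner faces are 9.6 mm wide along x, between 10 mm deep ribs as high as the walls, flared to 19.6 mm in the top 6 mm. The gate is home when its origin is here, long side along the tray's y (either way round).
- spare_comb: Orange comb of the same size with fewer teeth, lying flat on the bench; not to be disturbed.
- marker: Marker pen with red cap, 130 mm long, lying on the bench between carton and tray; not to be disturbed.
- dishes: Stack of three petri dishes, 90 mm across, 45 mm high; not to be disturbed.
- tube_rack: Green rack of metal-capped culture tubes, 80 by 200 mm, 126 mm high; not to be disturbed.
- media_bottle: Amber media bottle, 70 mm across, 145 mm high; not to be disturbed.
- tip_box: Blue pipette-tip box, 120 by 85 mm, 72 mm high; not to be disturbed.
Mind the look-alikes: they are no part of the job. There is more than one size of the comb; the one meant has the size given above. There is more than one size of the gate; the one meant has the size given above.

How it is judged:
By the outcome, as a careful person would: the job done as asked, in the order asked, and still so for the second after the job is handed in, with the robot touching nothing.
It also fails if it takes over 69 s, if anything falls off the work surface, if the arm or the gripper's body presses on something with over 40 N, if the wrist force passes 120 N, or if a joint passes its speed limit or range.

## Working session

There is one attempt and no reset: what is moved stays moved. The work goes in short steps, Python scripts to look and compute and a tool call to move; the robot and the scene stay as the last step left them, time stands still between calls to the robot, and variables do not carry over. Pictures are saved under pics/ and viewed, at most 10 in all, crops included, and the job is handed in when it is done.

Besides the shell and the picture viewer there is one more tool, called after "Call:" as name(argument=value, ...), one argument or row to a line, values as JSON. jog_arm: Moves the arm, as the interface text tells. Its arguments: {"type":"object","properties":{"increments":{"type":"array"},"squeeze":{"type":"number"}},"required":["increments"]}

```bash
mkdir -p pics; ls
python3 - <<'E'
from workcell import *
import cv2,numpy as np
np.set_printoptions(precision=4,suppress=True)
for n in("scene","top"):
    cv2.imwrite(f"pics/{n}0.png",cv2.resize(snapshot(n)[:,:,::-1],(800,600),interpolation=cv2.INTER_CUBIC))
    c=camera_model(n);print(c["intrinsics"],c["cam_to_world"])
s=read_state();print(s)
E
```

```text
pics
[[495.9255   0.     251.7011]
 [  0.     495.9255 200.1757]
 [  0.       0.       1.    ]] [[-0.5556  0.6931 -0.4593  1.3233]
 [ 0.8315  0.4622 -0.3082  0.539 ]
 [-0.0013 -0.5531 -0.8331  1.5921]
 [ 0.      0.      0.      1.    ]]
[[459.5323   0.     255.7085]
 [  0.     459.5323 187.8882]
 [  0.       0.       1.    ]] [[ 0.0285 -0.9922  0.1209  0.3254]
 [-0.9995 -0.0303 -0.0129 -0.0056]
 [ 0.0164 -0.1205 -0.9926  1.3972]
 [ 0.      0.      0.      1.    ]]
{'t': 0.1, 'joints': array([ 1.2153,  0.0918,  1.2318,  0.    ,  1.8198, -0.0567]), 'joint_velocities': array([ 0.0013, -0.0016, -0.0021,  0.0004, -0.0022, -0.0005]), 'joint_torque': array([  0.0025, -46.0215, -41.9217,  -0.    ,   0.0106,  -0.    ]), 'tcp_pos': array([0.1765, 0.5732, 0.2303]), 'ee_rot': array([-0.4675, -3.1062,  0.0027]), 'ft_force': array([-0.4267,  0.7507,  0.3013]), 'wrist_torque': array([ 0.0408,  0.0183, -0.0449]), 'gripper_force': 0.0, 'width': 1.0000892156750818}
```

View pics/top0.png

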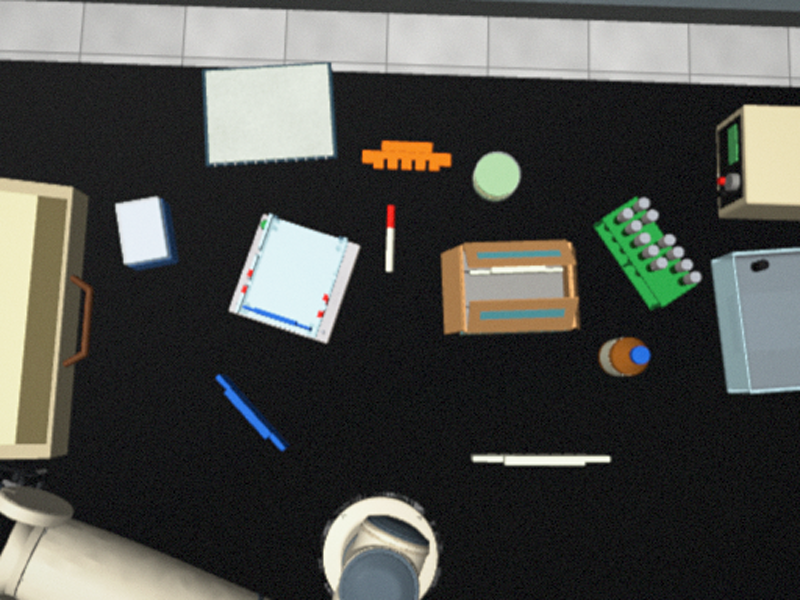

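View pics/scene0.png

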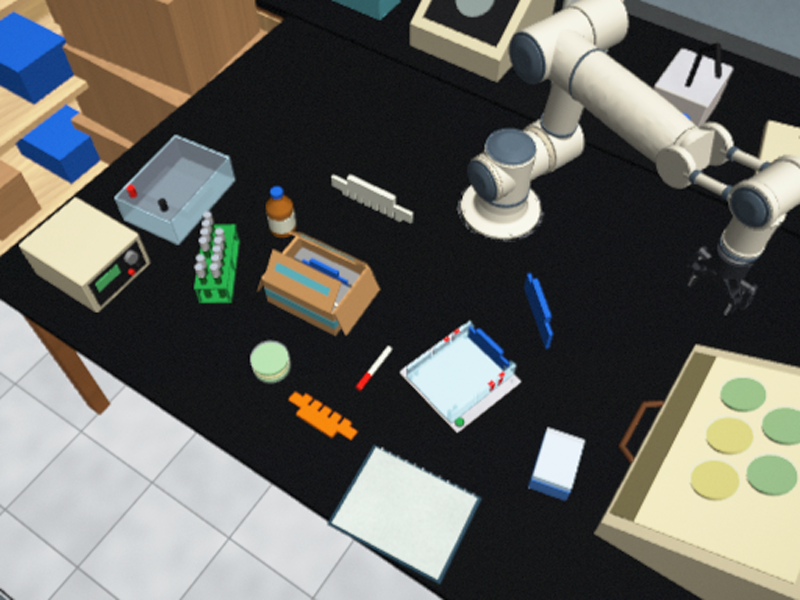

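The top view shows the tray around (295,278), with its fitted gate on the near side and the red marks near it. The carton is around (512,287), with the white comb in its far slot at (515,268). In the scene view the blue gate sits in the near slot at (325,268). The loose blue and white parts on the bench are look-alikes.

```bash
cat > h.py <<'E'
from workcell import *
import cv2,numpy as np
from scipy.spatial.transform import Rotation as R
from scipy.optimize import least_squares
np.set_printoptions(precision=4,suppress=True)
def ray(c,uv):
    K,T=c["intrinsics"],c["cam_to_world"]
    d=T[:3,:3]@np.linalg.solve(K,[uv[0],uv[1],1.]);return T[:3,3],d
def onz(c,uv,z):
    o,d=ray(c,uv);return (o+d*(z-o[2])/d[2])
def proj(c,P):
    K,T=c["intrinsics"],c["cam_to_world"]
    q=(np.atleast_2d(P)-T[:3,3])@T[:3,:3]@K.T;return q[:,:2]/q[:,2:]
E
python3 - <<'E'
from h import *
c=camera_model("top");k=1/1.5625
f=lambda u,v,z:print((u,v),onz(c,(u*k,v*k),z))
print("tray stand corners?");[f(*p) for p in((265,214,.0),(360,243,.0),(327,343,.0),(230,311,.0))]
print("carton");[f(*p) for p in((463,247,.1),(577,242,.1),(578,328,.1),(462,330,.1),(515,268,.078))]
print("others");[f(*p) for p in((497,175,.045),(390,205,.01),(390,270,.01),(640,355,.145),(600,225,.126),(655,305,.1),(145,230,.07))]
s=read_state();w=camera_model("wrist");print(w)
Rt=R.from_rotvec(s["ee_rot"]).as_matrix();print(Rt);print("cam in tool",Rt.T@(w["cam_to_world"][:3,3]-s["tcp_pos"]),Rt.T@w["cam_to_world"][:3,:3])
E
```

```text
tray stand corners?
(265, 214) [0.6463 0.2472 0.    ]
(360, 243) [0.5939 0.0572 0.    ]
(327, 343) [0.3948 0.1143 0.    ]
(230, 311) [0.4515 0.3053 0.    ]
carton
(463, 247) [ 0.5732 -0.1365  0.1   ]
(577, 242) [ 0.5893 -0.3468  0.1   ]
(578, 328) [ 0.4304 -0.3484  0.1   ]
(462, 330) [ 0.4205 -0.1374  0.1   ]
(515, 268) [ 0.5408 -0.2365  0.078 ]
others
(497, 175) [ 0.7277 -0.2056  0.045 ]
(390, 205) [0.6701 0.0003 0.01  ]
(390, 270) [ 0.5403 -0.0036  0.01  ]
(640, 355) [ 0.3827 -0.4453  0.145 ]
(600, 225) [ 0.6166 -0.3819  0.126 ]
(655, 305) [ 0.4767 -0.4897  0.1   ]
(145, 230) [0.5924 0.4568 0.07  ]
{'intrinsics': array([[329.1973,   0.    , 254.6261],
       [  0.    , 329.1973, 199.2273],
       [  0.    ,   0.    ,   1.    ]]), 'cam_to_world': array([[ 0.2939,  0.9131,  0.2826,  0.1044],
       [ 0.9558, -0.2803, -0.0885,  0.5952],
       [-0.0016,  0.2961, -0.9551,  0.3727],
       [ 0.    ,  0.    ,  0.    ,  1.    ]])}
[[-0.9557  0.2944 -0.0006]
 [ 0.2944  0.9557 -0.0017]
 [ 0.0001 -0.0018 -1.    ]]
cam in tool [ 0.0754 -0.0004 -0.1425] [[ 0.0005 -0.9551 -0.2963]
 [ 1.      0.0004  0.0003]
 [-0.0002 -0.2963  0.9551]]
```

Call:
jog_arm(
  increments=[
    [36,-35,7,0,0,-1.56,1],
    [36,-35,7,0,0,-1.56,1],
    [36,-35,7,0,0,-1.56,1],
    [36,-35,7,0,0,-1.56,1],
    [36,-35,7,0,0,-1.56,1],
    [36,-35,7,0,0,-1.56,1],
    [36,-35,7,0,0,-1.56,1],
    [36,-35,7,0,0,-1.56,1],
    [36,-35,7,0,0,-1.56,1],
    [36,-35,7,0,0,-1.56,1],
    [36,-35,7,0,0,-1.56,1],
    [36,-35,7,0,0,-1.56,1],
    [36,-35,7,0,0,-1.56,1],
  ],
)

```text
t: 1.72
tcp_pos: [0.5361, 0.2241, 0.3014]
ee_rot: [2.516, 1.882, 0.0]
ft_force: [0.0, -1.2, 0.2]
width: -0.001
gripper_force: 0.0
```

```bash
cat > shot.py <<'E'
import sys,pickle
from h import *
n=sys.argv[1]
s=read_state();c=camera_model("wrist");im=snapshot("wrist")
pickle.dump((c,s,im),open(f"{n}.pkl","wb"))
cv2.imwrite(f"pics/{n}.png",cv2.resize(im[:,:,::-1],(800,600),interpolation=cv2.INTER_CUBIC))
print(s["t"],s["tcp_pos"],s["ee_rot"],s["joints"],s["width"],s["ft_force"])
E
python3 shot.py tray1
```

```text
1.725 [0.5361 0.2241 0.3014] [2.5156 1.8817 0.0003] [0.3374 0.066  1.1321 0.     1.9433 0.6237] -0.0012062224482432599 [ 0.0294 -1.1903  0.2217]
```

View pics/tray1.png

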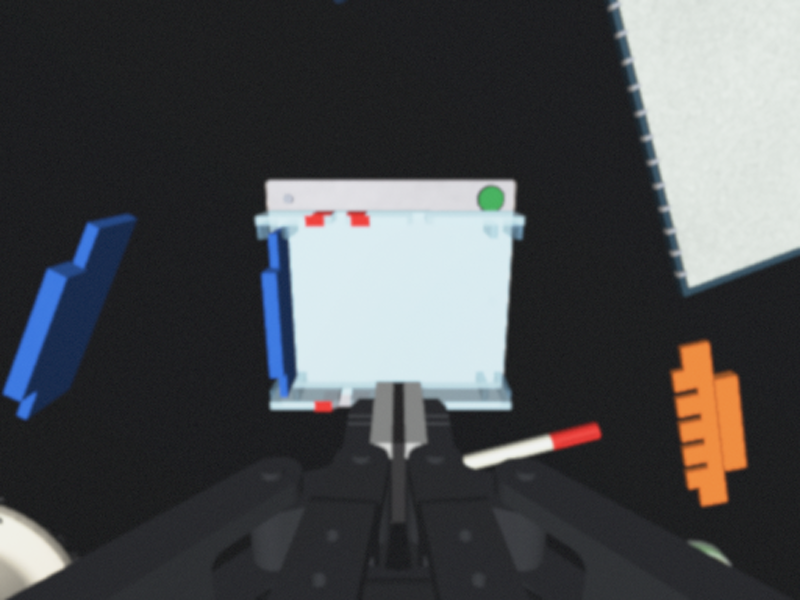

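The wrist view shows the tray from (256,180) to (525,410), with the red marks at (315,220), (360,220) and (323,406). The fitted gate is on the left at (280,310), so tray +x points right. I'll crop in for accurate measurement.

Run:
```python
from h import *;import pickle
c,s,im=pickle.load(open("tray1.pkl","rb"))
cr=im[108:268,155:345][:,:,::-1]
cr=cv2.resize(cr,None,fx=4.2,fy=3.75*1,interpolation=cv2.INTER_CUBIC) if 0 else cv2.resize(cr,None,fx=3.75,fy=3.75,interpolation=cv2.INTER_CUBIC)
# draw prediction from rough pose
def T(x,y,a,P): return np.c_[x+P[:,0]*np.cos(a)-P[:,1]*np.sin(a),y+P[:,0]*np.sin(a)+P[:,1]*np.cos(a),P[:,2]]
P=[(sx*97,sy*w,69) for sx in(-1,1) for sy in(-1,1) for w in(71,77)]+[(x,sy*w,69) for x in(-38,22) for sy in(-1,1) for w in(71,77)]+[(-85+d,sy*40,90) for d in(-5,5) for sy in(-1,1)]+[(85,sy*w,69) for w in (61,71) for sy in(-1,1)]
uv=proj(c,T(.522,.181,-.29,np.array(P)/1e3))
for u,v in (uv-[155,108]+.5)*3.75-.5: cv2.circle(cr,(int(u),int(v)),2,(0,0,0),-1)
cv2.imwrite("pics/tc1.png",cr);print(cr.shape)
```

```text
(600, 712, 3)
```

View pics/tc1.png

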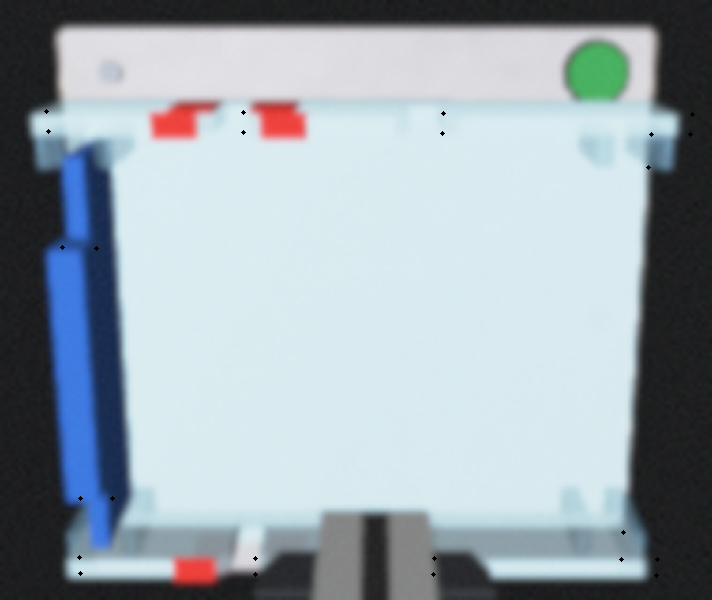

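Run:
```python
from h import *;import pickle
c,s,im=pickle.load(open("tray1.pkl","rb"))
L=[(-97,77,69,30,113),(-97,71,69,31,137),(97,77,69,680,113),(97,71,69,679,137),(-97,-71,69,67,557),(-97,-77,69,66,579),(97,-77,69,649,579),(97,-71,69,649,557),
(-90,40,90,46,248),(-80,40,90,82,247),(-80,-40,90,98,503),(-90,-40,90,66,503),(-38,74,69,229,125)]
L=np.array(L,float);P=L[:,:3]/1e3;uv=(L[:,3:]+.5)/3.75-.5+[155,108]
def T(p,P): x,y,a,z=p;return np.c_[x+P[:,0]*np.cos(a)-P[:,1]*np.sin(a),y+P[:,0]*np.sin(a)+P[:,1]*np.cos(a),P[:,2]+z]
f=lambda p:(proj(c,T(p,P))-uv).ravel()
f3=lambda p:f([*p,0])
r=least_squares(f3,[.522,.181,-.29]);print(r.x,r.fun.reshape(-1,2)*3.75)
r=least_squares(f,[.522,.181,-.29,0]);print(r.x,np.abs(r.fun).max())
p=r.x;p=least_squares(f3,[.522,.181,-.29]).x
print("red",T([*p,0],np.array([[-.038,0,.043],[.085,0,.03]])), "toolx ang now",2*np.arctan2(s['ee_rot'][1],s['ee_rot'][0]))
```

```text
[ 0.5179  0.1818 -0.2863] [[ 2.1767  1.3823]
 [ 2.7952 -2.5417]
 [-2.4375  1.5695]
 [-2.8815 -2.3693]
 [ 1.0688  2.5771]
 [ 3.3652 -3.3429]
 [-4.6177 -3.465 ]
 [-3.461   2.4646]
 [ 1.4312  2.3494]
 [-0.4384  3.3543]
 [ 1.4091 -2.1002]
 [ 1.3684 -2.096 ]
 [-0.1062 -0.5011]]
[ 0.5183  0.1823 -0.2866  0.0023] 1.0960389841528695
red [[0.4814 0.1925 0.043 ]
 [0.5994 0.1578 0.03  ]] toolx ang now 1.2844541988586753
```

Call:
jog_arm(
  increments=[
    [-3.1,-47.5,0,0,0,0.336,1],
    [-3.1,-47.5,0,0,0,0.336,1],
    [-3.1,-47.5,0,0,0,0.336,1],
    [-3.1,-47.5,0,0,0,0.336,1],
    [-3.1,-47.5,0,0,0,0.336,1],
    [-3.1,-47.5,0,0,0,0.336,1],
    [-3.1,-47.5,0,0,0,0.336,1],
    [-3.1,-47.5,0,0,0,0.336,1],
    [-3.1,-47.5,0,0,0,0.336,1],
    [-3.1,-47.5,0,0,0,0.336,1],
    [-3.1,-47.5,0,0,0,0.336,1],
  ],
)

```text
t: 3.15
tcp_pos: [0.506, -0.2503, 0.3017]
ee_rot: [2.165, 2.276, 0.001]
ft_force: [0.9, -0.1, -0.6]
width: -0.001
gripper_force: 0.0
```

```bash
python3 shot.py car1
```

```text
3.15 [ 0.506  -0.2503  0.3017] [2.1649 2.2759 0.0007] [-0.5198  0.0207  1.1782  0.0003  1.9421 -0.5696] -0.001495926630382593 [ 0.9285 -0.0931 -0.6259]
```

View pics/car1.png

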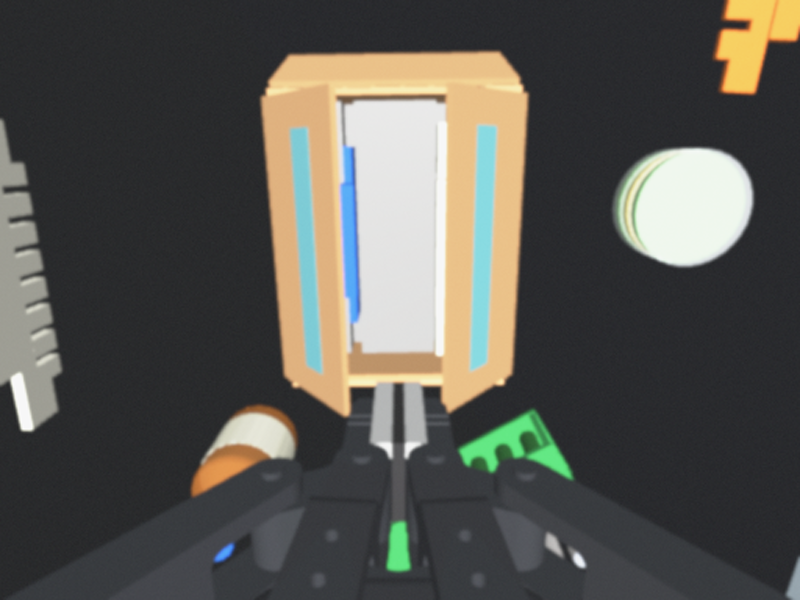

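Run:
```python
from h import *;import pickle
c,s,im=pickle.load(open("car1.pkl","rb"))
L=np.array([(-80,95,95,264,96),(-80,-95,95,287,377),(80,95,95,527,94),(80,-95,95,512,374),(-80,100,95,267,91),(80,100,95,524,89)],float)
P=L[:,:3]/1e3;uv=(L[:,3:]+.5)/1.5625-.5
def T(p,P): x,y,a=p;return np.c_[x+P[:,0]*np.cos(a)-P[:,1]*np.sin(a),y+P[:,0]*np.sin(a)+P[:,1]*np.cos(a),P[:,2]]
f=lambda p:(proj(c,T(p,P))-uv).ravel()
r=least_squares(f,[.505,-.242,.05]);print(r.x,r.fun.reshape(-1,2))
q=lambda u,v:(np.array([u,v])+.5)/1.5625-.5
for n,u,v,z in(("gate bar top",356,180,.084),("gb low",356,320,.084),("combbar R edge hidden",437,355,.078),("comb left top",440,122,.058)): print(n,onz(c,q(u,v),z))
# flap edges: angle
for sgn,pts in((-1,((330,84),(349,415))),(1,((446,82),(446,412)))):
    for yy,pt in zip((95,-95),pts):
        g=lambda a:(proj(c,T(r.x,np.array([[sgn*(80-79*np.cos(a[0])),yy,95+79*np.sin(a[0])]])/1e3))-q(*pt)).ravel()
        print(sgn,yy,least_squares(g,[.9]).x)
```

```text
[ 0.5052 -0.2369  0.0616] [[ 2.9762  1.561 ]
 [ 2.3499 -0.8752]
 [-2.6398  0.8973]
 [-2.9908 -0.4882]
 [ 0.619  -0.7419]
 [-0.411  -1.419 ]]
gate bar top [ 0.4749 -0.1946  0.084 ]
gb low [ 0.4775 -0.2946  0.084 ]
combbar R edge hidden [ 0.5397 -0.3217  0.078 ]
comb left top [ 0.5311 -0.1533  0.058 ]
-1 95 [0.9403]
-1 -95 [0.9035]
1 95 [0.8276]
1 -95 [0.8675]
```

The carton is at about (0.505,-0.237), yaw 0.06. The gate is in the -x slot and the comb in the +x slot. Next I'll push the flaps open.

Call:
jog_arm(
  increments=[
    [-0.3,1.4,-5,0,0,0.01,1],
    [-0.3,1.4,-10,0,0,0.01,1],
    [-0.3,1.4,-14,0,0,0.01,1],
    [-0.3,1.4,-17.6,0,0,0.01,1],
    [-0.3,1.4,-17.6,0,0,0.01,1],
    [-2,1.3,-17.6,0,0,0.01,1],
    [-3.5,1.2,-17.6,0,0,0.01,1],
    [-5,1.1,-17.6,0,0,0.01,1],
    [-6.5,1.0,-17.6,0,0,0.01,1],
    [-8,0.9,-17.6,0,0,0.01,1],
    [-9,0.8,-17.6,0,0,0.01,1],
    [-10,0.7,-17.6,0,0,0.01,1],
    [-10.7,0.7,-17.6,0,0,0.01,1],
    [-10.9,0.7,-17.6,0,0,0.01,1],
    [-10.9,0.7,-17.6,0,0,0.01,1],
  ],
)

```text
t: 5.08
tcp_pos: [0.3964, -0.2445, 0.1249]
ee_rot: [-2.156, -2.284, 0.0]
ft_force: [0.4, -0.3, -0.2]
width: -0.002
gripper_force: 0.0
```

Call:
jog_arm(
  increments=[
    [5,0.3,0,0,0,0,1],
    [10,0.6,0,0,0,0,1],
    [12,0.7,0,0,0,0,1],
    [13.5,0.8,0,0,0,0,1],
    [15,0.9,0,0,0,0,1],
    [16.5,1,0,0,0,0,1],
    [18,1.1,0,0,0,0,1],
    [19.2,1.2,0,0,0,0,1],
    [20.4,1.3,0,0,0,0,1],
    [21.5,1.3,0,0,0,0,1],
    [21.9,1.3,0,0,0,0,1],
    [21.9,1.3,0,0,0,0,1],
  ],
)

```text
t: 6.58
tcp_pos: [0.6158, -0.2316, 0.1249]
ee_rot: [-2.156, -2.285, 0.0]
ft_force: [-0.2, -1.0, 0.2]
width: -0.002
gripper_force: 0.0
```

Call:
jog_arm(
  increments=[
    [-3,0,5,0,0,0,1],
    [-7,-1,10,0,0,0,1],
    [-11,-3.3,15,0,0,0,1],
    [-11,-3.3,15,0,0,0,1],
    [-11,-3.3,15,0,0,0,1],
    [-11,-3.3,15,0,0,0,1],
  ],
)

```text
t: 7.32
tcp_pos: [0.5058, -0.264, 0.2728]
ee_rot: [-2.153, -2.283, 0.001]
ft_force: [-0.1, -0.2, -0.1]
width: 0.001
gripper_force: 0.0
```

```bash
python3 shot.py car2
```

```text
7.325 [ 0.5058 -0.264   0.2728] [-2.1529 -2.283   0.0007] [-0.5408  0.0272  1.2233  0.0003  1.8947 -0.5993] 0.0005437955703894104 [-0.0518 -0.1675 -0.0702]
```

View pics/car2.png

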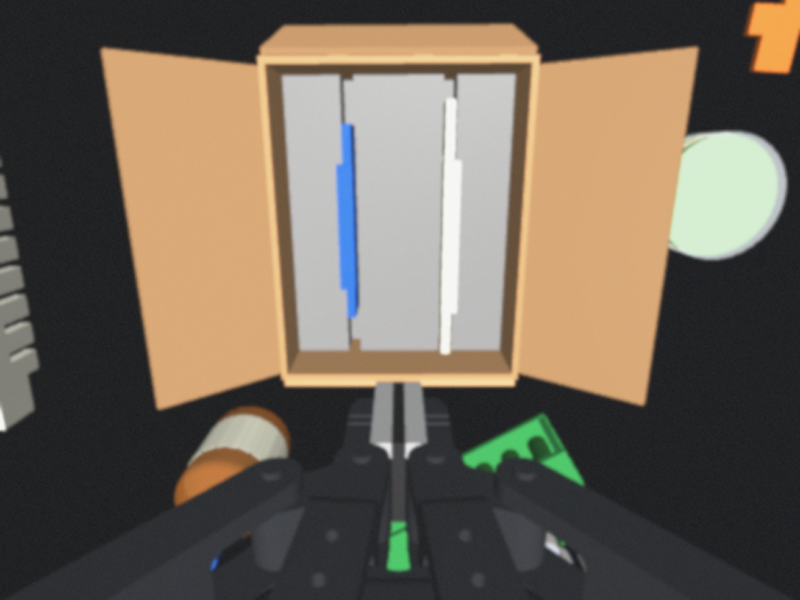

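Both flaps are folded well back. The gate bar runs from about (344,164) to (349,290), and the comb bar from about (457,160) to (453,313).

Run:
```python
from h import *;import pickle
c,s,im=pickle.load(open("car2.pkl","rb"))
q=lambda u,v:(np.array([u,v])+.5)/1.5625-.5
def T(p,P): x,y,a=p;return np.c_[x+P[:,0]*np.cos(a)-P[:,1]*np.sin(a),y+P[:,0]*np.sin(a)+P[:,1]*np.cos(a),P[:,2]]
L=np.array([(-80,100,95,258,56),(80,100,95,540,56),(80,-100,95,517,386),(-80,-100,95,284,386)],float)
P=L[:,:3]/1e3;uv=np.array([q(*l[3:]) for l in L])
f=lambda p:(proj(c,T(p,P))-uv).ravel()
r=least_squares(f,[.505,-.242,.05]);print(r.x,r.fun)
for sgn,pts in((-1,((101,47),(158,410))),(1,((698,46),(644,406)))):
    for yy,pt in zip((95,-95),pts):
        g=lambda a:(proj(c,T(r.x,np.array([[sgn*(80-79*np.cos(a[0])),yy,95+79*np.sin(a[0])]])/1e3))-q(*pt)).ravel()
        w=least_squares(g,[2.4]);print(sgn,yy,w.x,w.fun)
b,g,rr=im[:,:,2].astype(int),im[:,:,1].astype(int),im[:,:,0].astype(int)
# bar edge rows
for nm,m,z in(("gate",(b-rr>70),.084),("comb",(im.min(2)>222),.078)):
    for v in (110,130,150,170,180,190):
        xs=np.where(m[v,200:310])[0]+200
        if len(xs): print(nm,v,xs.min(),xs.max(),onz(c,(xs.min()-.5,v),z)[:2],onz(c,(xs.max()+.5,v),z)[:2])
for n,u,v,z in(("gbar e",344,164,.084),("gbar e",349,290,.084),("gpl",348,124,.066),("gpl",352,317,.066),("cbar",457,160,.078),("cbar",453,313,.078),("cear",450,98,.058),("cear",445,353,.058)):print(n,onz(c,q(u,v),z))
```

```text
[ 0.5049 -0.2378  0.0624] [ 0.0516  2.1088  0.3819  1.3977  0.4373 -2.6361 -0.9552 -2.2865]
-1 95 [2.4311] [2.092  3.3898]
-1 -95 [2.4804] [ 0.0526 -0.0365]
1 95 [2.4366] [-1.6425  2.6124]
1 -95 [2.5326] [0.2688 0.1383]
gate 110 215 226 [ 0.4628 -0.2027] [ 0.4744 -0.202 ]
gate 130 216 226 [ 0.4642 -0.2217] [ 0.4751 -0.2211]
gate 150 217 227 [ 0.4657 -0.2415] [ 0.4767 -0.2408]
gate 170 217 227 [ 0.4662 -0.262 ] [ 0.4775 -0.2613]
gate 180 218 228 [ 0.4675 -0.2725] [ 0.4789 -0.2718]
gate 190 222 228 [ 0.4719 -0.283 ] [ 0.4792 -0.2825]
comb 110 285 294 [ 0.5312 -0.1988] [ 0.5411 -0.1982]
comb 130 284 294 [ 0.5319 -0.2183] [ 0.543  -0.2176]
comb 150 284 293 [ 0.5336 -0.2383] [ 0.5438 -0.2377]
comb 170 283 292 [ 0.5343 -0.2592] [ 0.5448 -0.2586]
comb 180 283 292 [ 0.5352 -0.2699] [ 0.5457 -0.2693]
comb 190 283 292 [ 0.5362 -0.2808] [ 0.5468 -0.2802]
gbar e [ 0.4679 -0.1975  0.084 ]
gbar e [ 0.4735 -0.2779  0.084 ]
gpl [ 0.468  -0.1732  0.066 ]
gpl [ 0.4748 -0.3025  0.066 ]
cbar [ 0.5383 -0.191   0.078 ]
cbar [ 0.5449 -0.2916  0.078 ]
cear [ 0.5324 -0.1531  0.058 ]
cear [ 0.5443 -0.3291  0.058 ]
```

Call:
jog_arm(
  increments=[
    [-3.5,2.5,-4,0,0,0.004,0.3],
    [-3.5,2.5,-8,0,0,0.004,0.3],
    [-3.5,2.5,-10,0,0,0.004,0.3],
    [-3.5,2.5,-12,0,0,0.004,0.3],
    [-3.5,2.5,-15,0,0,0.004,0.3],
    [-3.5,2.5,-18,0,0,0.004,0.3],
    [-3.5,2.5,-20,0,0,0.004,0.3],
    [-3.5,2.5,-21.5,0,0,0.004,0.3],
    [-3.5,2.5,-21.5,0,0,0.004,0.3],
    [-3.5,2.5,-21.5,0,0,0.004,0.3],
  ],
  squeeze=40,
)

```text
t: 8.62
tcp_pos: [0.4712, -0.24, 0.0615]
ee_rot: [2.15, 2.288, 0.001]
ft_force: [0.9, -0.7, 0.1]
width: 0.345
gripper_force: 0.0
```

Call:
jog_arm(
  increments=[
    [0,0.1,-0.4,0,0,0,0.3],
    [0,0.1,-0.4,0,0,0,0.6],
    [0,0.1,-0.4,0,0,0,1],
    [0,0.1,-0.4,0,0,0,1],
    [0,0.1,-0.4,0,0,0,1],
    [0,0.1,-0.4,0,0,0,1],
    [0,0.1,-0.4,0,0,0,1],
  ],
  squeeze=40,
)

```text
t: 9.5
tcp_pos: [0.4707, -0.2387, 0.0566]
ee_rot: [2.151, 2.289, 0.0]
ft_force: [-0.7, -0.2, 3.0]
width: 0.108
gripper_force: 40.5
```

Call:
jog_arm(
  increments=[
    [0,0,2,0,0,0,1],
    [0,0,5,0,0,0,1],
    [0,0,9,0,0,0,1],
    [0,0,13,0,0,0,1],
    [0,0,17,0,0,0,1],
    [1,3,17,0,0,0,1],
    [3,8,17,0,0,-0.1,1],
    [5,13.5,17,0,0,-0.2,1],
    [7,19,17,0,0,-0.3,1],
    [9,25,17,0,0,-0.348,1],
    [11,31,17,0,0,-0.348,1],
    [12.5,36,17,0,0,-0.348,1],
    [12.9,39,17,0,0,-0.348,1],
    [12.9,39.7,17,0,0,-0.348,1],
    [12.9,39.7,14,0,0,-0.348,1],
    [12.9,39.7,12,0,0,-0.348,1],
    [12.9,39.7,11,0,0,-0.348,1],
    [12.9,39.7,11,0,0,-0.348,1],
  ],
)

```text
t: 11.75
tcp_pos: [0.5993, 0.1578, 0.1656]
ee_rot: [-2.516, -1.881, 0.002]
ft_force: [-0.9, 0.5, -0.7]
width: 0.108
gripper_force: 40.0
```

```bash
python3 shot.py gt1
```

```text
11.75 [0.5993 0.1578 0.1656] [-2.5157 -1.8808  0.0021] [ 0.2026  0.1422  1.2916 -0.0001  1.7093  0.4894] 0.10793374429846168 [-0.8815  0.4679 -0.6661]
```

View pics/gt1.png

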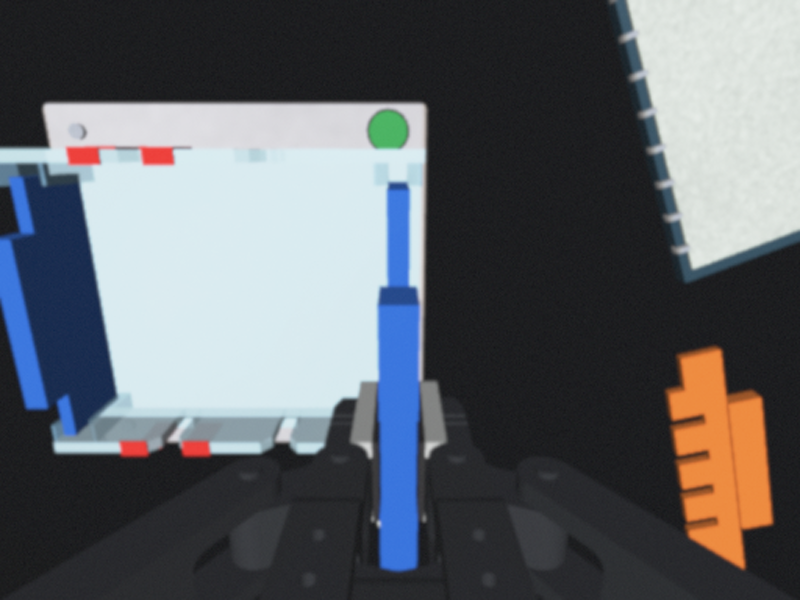

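The gate lines up with the far groove: both are centred near column 398, between the ribs at 381 and 414. I'll lower it.

Call:
jog_arm(
  increments=[
    [0,0,-3,0,0,0,1],
    [0,0,-5,0,0,0,1],
    [0,0,-6,0,0,0,1],
    [0,0,-6.5,0,0,0,1],
    [0,0,-7,0,0,0,1],
    [0,0,-7.5,0,0,0,1],
    [0,0,-8,0,0,0,1],
    [0,0,-8,0,0,0,1],
  ],
)

```text
t: 12.8
tcp_pos: [0.5994, 0.1584, 0.0857]
ee_rot: [-2.515, -1.882, 0.001]
ft_force: [0.5, 0.0, -0.7]
width: 0.11
gripper_force: 40.0
```

Call:
jog_arm(
  increments=[
    [0,0,-0.5,0,0,0,1],
    [0,0,-1,0,0,0,1],
    [0,0,-1.5,0,0,0,1],
    [0,0,-1.9,0,0,0,1],
    [0,0,-2.1,0,0,0,1],
    [0,0,-2.3,0,0,0,1],
    [0,0,-2.4,0,0,0,1],
    [0,0,-2.4,0,0,0,1],
  ],
)

```text
t: 13.8
tcp_pos: [0.5997, 0.1584, 0.0626]
ee_rot: [2.515, 1.882, 0.001]
ft_force: [-0.6, -0.6, 1.8]
width: 0.11
gripper_force: 40.1
```

Call:
jog_arm(
  increments=[
    [0,0,-0.1,0,0,0,1],
    [0,0,-0.2,0,0,0,1],
    [0,0,-0.2,0,0,0,1],
  ],
)

```text
t: 14.18
tcp_pos: [0.6, 0.1584, 0.0626]
ee_rot: [2.515, 1.882, 0.002]
ft_force: [-4.0, -1.3, 10.3]
width: 0.107
gripper_force: 41.6
```

Call:
jog_arm(
  increments=[
    [0,0,0.2,0,0,0,0.6],
    [0,0,0.2,0,0,0,0.3],
    [0,0,0.2,0,0,0,0.3],
    [0,0,0.2,0,0,0,0.3],
    [0,0,3,0,0,0,0.3],
    [0,0,8,0,0,0,0.3],
    [0,0,14,0,0,0,0.3],
    [0,0,17,0,0,0,0.3],
    [0,0,17,0,0,0,0.3],
  ],
)

```text
t: 15.3
tcp_pos: [0.6007, 0.1587, 0.2341]
ee_rot: [2.513, 1.881, 0.009]
ft_force: [-0.0, 1.5, -0.8]
width: 0.351
gripper_force: 0.0
```

```bash
python3 shot.py gt2
```

```text
15.3 [0.6007 0.1587 0.2341] [2.5131 1.8806 0.0094] [0.2035 0.1439 1.1687 0.     1.8224 0.4894] 0.3509500402057057 [-0.0396  1.5333 -0.7598]
```

View pics/gt2.png

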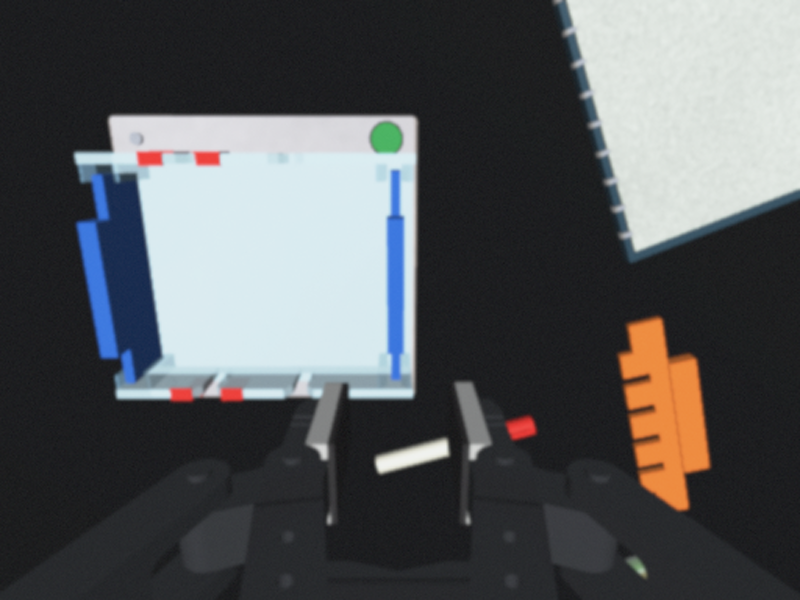

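The gate stands in its grooves at (397,270). Now the comb.

Call:
jog_arm(
  increments=[
    [-1,-6,0,0,0,0.1,0.3],
    [-2,-12,0,0,0,0.2,0.3],
    [-3,-18,0,0,0,0.3,0.3],
    [-4,-24,0,0,0,0.348,0.3],
    [-5,-30,0,0,0,0.348,0.3],
    [-6,-36,0,0,0,0.348,0.3],
    [-6.2,-39.9,0,0,0,0.348,0.3],
    [-6.2,-39.9,-3,0,0,0.348,0.3],
    [-6.2,-39.9,-7,0,0,0.348,0.3],
    [-6.2,-39.9,-11,0,0,0.348,0.3],
    [-6.2,-39.9,-14.5,0,0,0.348,0.3],
    [-6.2,-39.9,-16.5,0,0,0.348,0.3],
    [-6.2,-39.9,-17.6,0,0,0.348,0.3],
    [-6.2,-39.9,-17.6,0,0,0.348,0.3],
  ],
)

```text
t: 17.1
tcp_pos: [0.5375, -0.2405, 0.0538]
ee_rot: [-2.151, -2.289, 0.0]
ft_force: [-0.3, -0.1, -0.4]
width: 0.352
gripper_force: 0.0
```

Call:
jog_arm(
  increments=[
    [0.1,0,0,0,0,0,0.3],
    [0.1,0,0,0,0,0,0.6],
    [0.1,0,0,0,0,0,1],
    [0.1,0,0,0,0,0,1],
    [0.1,0,0,0,0,0,1],
    [0.1,0,0,0,0,0,1],
  ],
  squeeze=40,
)

```text
t: 17.85
tcp_pos: [0.5391, -0.2409, 0.0556]
ee_rot: [2.15, 2.288, 0.001]
ft_force: [-1.4, 0.3, 5.8]
width: 0.111
gripper_force: 39.9
```

Call:
jog_arm(
  increments=[
    [0,0,2,0,0,0,1],
    [0,0,5,0,0,0,1],
    [0,0,9,0,0,0,1],
    [0,0,13,0,0,0,1],
    [0,0,17,0,0,0,1],
    [-0.5,3,17,0,0,0,1],
    [-1,8,17,0,0,-0.1,1],
    [-2,13.5,17,0,0,-0.2,1],
    [-3,19,17,0,0,-0.3,1],
    [-4,25,17,0,0,-0.348,1],
    [-5,31,17,0,0,-0.348,1],
    [-5.5,37,17,0,0,-0.348,1],
    [-5.8,41,17,0,0,-0.348,1],
    [-5.8,43.3,17,0,0,-0.348,1],
    [-5.8,43.3,14,0,0,-0.348,1],
    [-5.8,43.3,12,0,0,-0.348,1],
    [-5.8,43.3,11,0,0,-0.348,1],
    [-5.8,43.3,11,0,0,-0.348,1],
  ],
)

```text
t: 20.1
tcp_pos: [0.4804, 0.192, 0.1638]
ee_rot: [-2.516, -1.881, 0.002]
ft_force: [-0.8, 0.7, -0.6]
width: 0.108
gripper_force: 39.1
```

```bash
python3 shot.py cb1
```

```text
20.1 [0.4804 0.192  0.1638] [-2.5157 -1.8811  0.0018] [ 0.3144 -0.134   1.5718 -0.      1.7051  0.6011] 0.10816539962402792 [-0.8047  0.7463 -0.6298]
```

View pics/cb1.png

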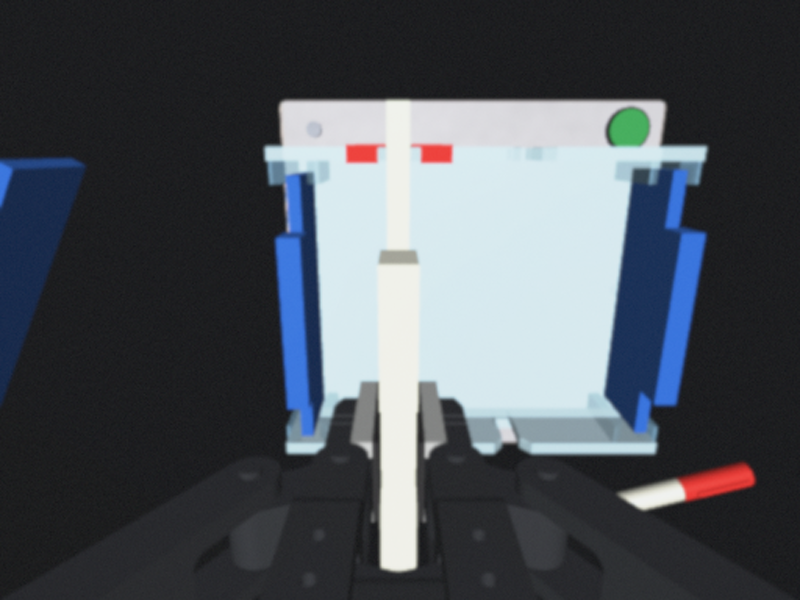

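The comb ear (column 398.5) is centred between the red marks (399.5). I'll lower it.

Call:
jog_arm(
  increments=[
    [0.1,0,-3,0,0,0,1],
    [0.1,0,-5,0,0,0,1],
    [0.1,0,-6,0,0,0,1],
    [0.1,0,-7,0,0,0,1],
    [0.1,0,-7.5,0,0,0,1],
    [0.1,0,-8,0,0,0,1],
    [0.1,0,-8.5,0,0,0,1],
    [0.1,0,-9,0,0,0,1],
    [0.1,0,-9,0,0,0,1],
  ],
)

```text
t: 21.28
tcp_pos: [0.4814, 0.1923, 0.0737]
ee_rot: [-2.515, -1.882, 0.001]
ft_force: [0.7, -0.5, -1.0]
width: 0.109
gripper_force: 39.1
```

Call:
jog_arm(
  increments=[
    [0,0,-0.3,0,0,0,1],
    [0,0,-0.6,0,0,0,1],
    [0,0,-0.9,0,0,0,1],
    [0,0,-1.1,0,0,0,1],
    [0,0,-1.1,0,0,0,1],
  ],
)

```text
t: 21.9
tcp_pos: [0.4817, 0.1924, 0.0646]
ee_rot: [2.515, 1.882, 0.001]
ft_force: [-3.8, -1.8, 5.7]
width: 0.102
gripper_force: 40.2
```

Contact came at the expected height (0.0646). I'll release, lift off and check.

Call:
jog_arm(
  increments=[
    [0,0,0.1,0,0,0,0.6],
    [0,0,0.1,0,0,0,0.4],
    [0,0,0.1,0,0,0,0.4],
    [0,0,0.1,0,0,0,0.4],
    [0,0,3,0,0,0,0.4],
    [0,0,8,0,0,0,0.4],
    [0,0,14,0,0,0,0.4],
    [0,0,20,0,0,0,0.4],
    [0,0,20,0,0,0,0.4],
    [0,0,20,0,0,0,0.4],
  ],
)

```text
t: 23.15
tcp_pos: [0.4816, 0.1925, 0.2627]
ee_rot: [-2.515, -1.882, 0.0]
ft_force: [0.3, 0.8, -0.5]
width: 0.298
gripper_force: 0.0
```

```bash
python3 shot.py fin
python3 - <<'E'
from h import *
im=snapshot("scene");w=cv2.imread("pics/fin.png")[50:450,150:750]
s=cv2.resize(im[120:300,150:420][:,:,::-1],(600,400),interpolation=cv2.INTER_CUBIC)
cv2.imwrite("pics/fin2.png",cv2.resize(np.vstack([w,s]),(450,600),interpolation=cv2.INTER_AREA))
E
```

```text
23.15 [0.4816 0.1925 0.2627] [-2.5152 -1.8821  0.0004] [ 0.3145 -0.1185  1.3825  0.      1.8778  0.6005] 0.2982666981423965 [ 0.3366  0.8173 -0.4963]
```

View pics/fin2.png

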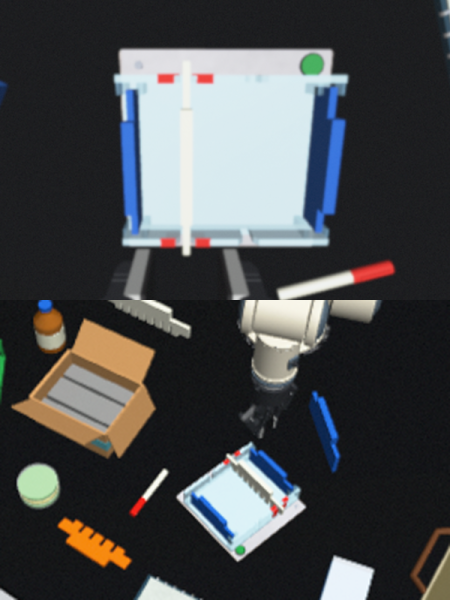

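The comb sits in the red-marked slots, the gate is in its grooves, both flaps are back, and the rest of the bench looks undisturbed. I'm handing the job in.

```bash
python3 -c "from workcell import *;print(finish_job())"
```

```text
the job is handed in; nothing more can be done
None
```

I handed the job in at about 23 s: both flaps are folded back to about 2.45 to 2.5 rad, the blue gate stands on the tray floor in its grooves, the white comb is home in the red-marked slots, and nothing else looks disturbed.

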